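# Dock the tube rack in the reader and start it

## Robot

A 6-joint arm with a two-finger parallel gripper is mounted at the origin on the work surface. World frame = base frame: x ahead of the robot, y to its left, z up, the work surface at z = 0. Lengths are in mm, angles in rad, forces in N, time in s.
With the tool pointing down it reaches from about 350 to 850 mm from the base axis. Payload 8.1 kg.
Tool frame: the origin (TCP) lies at the very end of the fingers, on their centre line; the grasp point (between the pads) lies manip.tcp_to_grasp behind it (manip.tcp_to_grasp is the distance from the TCP to the grasp point, in mm); z points along the fingers, y is the line along which they close (so a half turn about z gives the same grasp; the last joint's range is limited). The gripper opens to 93 mm and grips with 3 to 60 N. Pads are 15 mm wide; open, the fingers measure 128 mm over their backs; the gripper's body (75 mm by 188 mm) begins 65 mm behind the grasp point.
Start: joints at [1.125, 0.13, 1.488, -0, 1.523, -0.085], TCP at [211.793, 561.381, 218.635] pointing down, gripper open.
Joint ranges: [-2.96, 2.96], [-0.89, 2.26], [0.02, 2.5], [-1.34, 4.48], [0, 2.73], [-2.66, 2.66]. Speed limits (rad/s): [2.39, 2.39, 2.79, 3.14, 3.14, 3.14].

## Interface

Orientations are given as [roll, pitch, yaw] about the fixed x, y, z axes, in that order (R = Rz(yaw) Ry(pitch) Rx(roll)).
In Python, from workcell import manip gives the robot as it stands. The module is installed in compiled form; this text tells all that it offers.
- The arm moves only by the shell command python3 -m jog 'ROWS' [FORCE]. ROWS is JSON, a list of rows, each a list of 7 numbers: the shift along the tool's x, y, z scaled (see below), then the turn, a rotation vector about the tool's x, y, z scaled (see below), then the opening, from 0 (shut) to 1 (fully open). In form: [[dx, dy, dz, ax, ay, az, claw], ...]. A call has 1 to 20 rows; each row shifts and turns the commanded pose from where the row before left it, along the tool's axes as they then stand; what a row does not reach is not made up. The controller multiplies each number of a shift by 120 mm and each number of a turn by 180 degrees. A row lasts 1/10 s, in which the tool goes at most 50 mm and 8.59 degrees, less where a joint would pass 70% of its speed; a pose out of reach is approached as far as the arm can. A call with a number of a shift or a turn outside -1 to 1 is refused whole. A call with a gripper value outside its range is refused whole. The fingers move at their own pace and stop on an object; FORCE is the grip in N (left out, the last holds). Time passes only in rows, so rows that do not move let the fingers close. It gives the time, the measured TCP pose, the force, the opening and the grip force at its end, in the units of the state.
- manip.read_state(): the state, without advancing time (a new reading comes with each control period).
- manip.read_camera(name): name is "scene" or "side" or "wrist"; returns the picture (384x512x3 uint8, blue, green, red); there is no depth.
- manip.camera_info(name): a dict with "camera_matrix" (3x3 intrinsics, pixels), "R" (3x3) and "t" (3): a world point X has camera coordinates R X + t; the wrist camera has in their place "tool_from_camera" (4x4, takes a point from camera to tool coordinates, whose origin is the TCP and whose axes are the flange's). Camera axes: x right, y down, z forward; pixel columns grow to the right and rows downward; lengths in mm; the calibration is good to about 2 mm. A picture is of the moment at which its call begins: read the wrist's pose just before it. camera_info takes no time and is no camera call.
- manip.close_job(): hands the job in; it is judged then, once.
The state is a dict: "time": time; "joint_positions": joint angles; "dq": joint speeds; "tau": joint torques, N m; "position": TCP position; "eef_rot": TCP orientation; "ft_force": force on the tool from outside, world axes, zero at the start; "torque": the same for the moment, N m; "gripper_width": finger opening in mm; "grip_force": force on a finger pad.
Only numpy, scipy, OpenCV 4.12 (cv2) and the standard library are available. Lean on these libraries where they do the work, as an engineer would, in place of code of your own. Each camera call takes 0.05 s, during which the arm holds its last target. There are 200 camera calls.

## Task

Push the long rack full of capped tubes across the bench, without gripping or lifting it, until its long side is flush against the front face of the flat reader and its end is up against the reader's stop arm. Then press the reader's round start button fully down with a fingertip and let go. Leave everything else on the bench where it is.

Things in the scene. Friction and masses are not known exactly. Their poses are not given: they have to be found in the camera images.
- rack: Grey tube rack full of black-capped tubes (fixed in it), loose on the bench, 0.2 to 0.36 kg. Block 80 mm (its x) by 150 mm (its y), 30 mm high, flat sides; caps rise to 52 mm. Origin: centre of underside, z up. Starts 25 to 75 mm short of the reader's front face and 50 to 125 mm short of the stop arm, turned up to 0.3 rad from the reader. Slides with ordinary friction; push it low.
- reader: Flat grey rack reader fixed to the bench: housing 120 mm (its x) by 300 mm (its y), 42 mm high. Origin: centre of underside, z up. Its front face (dark window) is the plane x = -60 mm in its frame, looking to its -x, towards the robot. The docked rack's origin is at x = -100, y = +45 mm in this frame, the rack's long side along the reader's y.
- dock_corner (a point): Inner corner on the bench where the reader's front face meets its stop arm: (-60, 120, 0) mm in the reader's frame, same axes. The aluminium stop arm, 20 mm thick and 30 mm high, runs 90 mm from here to the reader's -x; its inner face looks to -y. The docked rack's corner lies here.
- start (a joint): Travel of the start button: 0 released, 0.006 m fully down; springs back; 5 N presses it fully.
- start_top (a point): Centre of the top of the round grey start button, 28 mm in diameter, in a black surround on top of the reader near the stop-arm end (10, 100 mm in the reader's frame); pressed straight down.
- empty_rack: Bystander, loose, leave alone: square empty grey rack, 80 x 78 mm, 30 mm high, in front of the reader on the far side of the stop arm. Origin: centre of underside.
- bottle: Bystander, loose, leave alone: amber reagent bottle, diameter 64 mm, 150 mm high, outside the reader's stop-arm end. Origin: centre of underside.
- vial_a: Bystander, loose, leave alone: small capped glass vial standing upright, diameter 20 mm, 46 mm high, just outside the stop arm. Origin: centre of underside.
- vial_b: Bystander, loose, leave alone: same vial, on the other side of the work, beyond the rack's free end. Origin: centre of underside.
- weight: Bystander, loose, leave alone: steel knobbed balance weight, diameter 28 mm, 27 mm high, beside the reader's free end. Origin: centre of underside.
- tip_box: Bystander, loose, leave alone: black pipette-tip box with clear lid, 88 x 123 mm, 58 mm high, beyond the weight. Origin: centre of underside.
- spatula: Bystander, loose, leave alone: flat steel laboratory spatula 160 mm long, 5 mm thick, lying beyond the bottle on the left. Origin: near its middle, underside.

How it is judged (in metres and radians):
On the way, in this order (a step that is already met when the one before it is completed fails the run):
1. the rack stands docked and at rest (x of rack in the frame of reader above -0.104 m and y of rack in the frame of reader between 0.041 and 0.052 m and angle between the y axis of rack and the y axis of reader, either way round below 0.04 rad and height (world z) of rack below 0.004 m and linear speed of rack below 0.02 m/s), for 0.3 s.
2. the start button is pressed down (value of joint start above 0.0045 m), for 0.04 s.
At the end, for the whole second after the job is handed in: The rack stands flat and still, its long side within 4 mm of the reader's front face, its end within 4 mm of the stop arm, square to within 0.04 rad; the start button has been pressed after docking (more than 4.5 mm) and is released (all of step 1 and value of joint start below 0.002 m); the robot touches nothing.
It fails at once if the rack was lifted or tipped (height (world z) of rack above 0.008 m or angle between rack's own z axis and vertical above 0.12 rad).
It fails at once if the start button was pressed with the rack not docked (value of joint start above 0.0045 m and (x of rack in the frame of reader below -0.108 m or y of rack in the frame of reader below 0.037 m or angle between the y axis of rack and the y axis of reader, either way round above 0.08 rad)).
It fails at once if another thing on the bench was moved more than 20 mm or knocked over (distance of any of empty_rack, bottle, vial_a, vial_b, weight, tip_box, spatula from where it was at the start of the episode above 0.02 m or angle between any of empty_rack, bottle, vial_a, vial_b, weight, tip_box's own z axis and vertical above 0.3 rad).
It also fails if it takes over 48 s, if anything falls off the work surface, if the arm or the gripper's body presses on something with over 40 N, if the wrist force passes 120 N, or if a joint passes its speed limit or range.

## Working session

There is one attempt and no reset: what is moved stays moved. The work goes in short steps, Python scripts to look and compute and a shell command to move; the robot and the scene stay as the last step left them, time stands still between calls to the robot, and variables do not carry over. Pictures are saved under pics/ and viewed, at most 10 in all, crops included, and the job is handed in when it is done.

```bash
mkdir -p pics; ls; cat > h.py <<'E'
import numpy as np, cv2
from workcell import manip
def snap(n,f):
    im=manip.read_camera(n); cv2.imwrite('pics/'+f,im); return im
def ray(n,u,v,z):
    c=manip.camera_info(n);K=np.array(c['camera_matrix']);R=np.array(c['R']);t=np.array(c['t'])
    d=R.T@np.linalg.solve(K,[u,v,1]);o=-R.T@t
    return (o+d*(z-o[2])/d[2])
def proj(n,X):
    c=manip.camera_info(n);K=np.array(c['camera_matrix']);R=np.array(c['R']);t=np.array(c['t'])
    p=(R@np.array(X,float).T).T+t;p=(K@p.T).T;return p[:,:2]/p[:,2:]
E
python3 - <<'E'
from h import *
print(manip.read_state(),manip.tcp_to_grasp)
for n in('scene','side'): print(manip.camera_info(n))
a=snap('scene','a.png');cv2.imwrite('pics/a2.png',cv2.resize(a,(800,600),interpolation=cv2.INTER_CUBIC))
b=snap('side','b.png');cv2.imwrite('pics/b2.png',cv2.resize(b,(800,600),interpolation=cv2.INTER_CUBIC))
E
```

```text
pics
{'time': 0.0, 'joint_positions': array([ 1.12463407e+00,  1.31112785e-01,  1.48925917e+00,  2.73952822e-06,
        1.52298788e+00, -8.54175135e-02]), 'dq': array([-0.00128499, -0.00059089,  0.00024273, -0.00148149, -0.00149574,
        0.00308288]), 'tau': array([-1.57459912e-03, -5.59832847e+01, -4.91763747e+01,  7.68379122e-02,
        3.53892089e-02, -2.28746203e-04]), 'position': array([211.53082692, 560.88371996, 217.62738003]), 'eef_rot': array([-3.13983215e+00, -1.53491044e-04,  2.78084765e+00]), 'ft_force': array([ 0.16680113,  0.38787192, -0.18834384]), 'torque': array([0.06325019, 0.04625936, 0.00726515]), 'grip_force': 0.0, 'gripper_width': 93.15915434831611} 18.8
{'camera_matrix': array([[357.26384628,   0.        , 257.97038712],
       [  0.        , 357.26384628, 188.37604822],
       [  0.        ,   0.        ,   1.        ]]), 'R': array([[ 0.75193675,  0.65922026,  0.0044465 ],
       [ 0.3675729 , -0.41365221, -0.83293578],
       [-0.54724883,  0.62794944, -0.5533518 ]]), 't': array([-433.92389825, -159.85901933, 1224.02502208])}
{'camera_matrix': array([[440.90206759,   0.        , 251.37258531],
       [  0.        , 440.90206759, 190.62015198],
       [  0.        ,   0.        ,   1.        ]]), 'R': array([[-0.96145605, -0.27421256, -0.02024193],
       [-0.12292306,  0.49451404, -0.86043348],
       [ 0.24595159, -0.82478078, -0.50916057]]), 't': array([ 557.94941937,  125.47419108, 1165.54743758])}
```

View pics/a2.png

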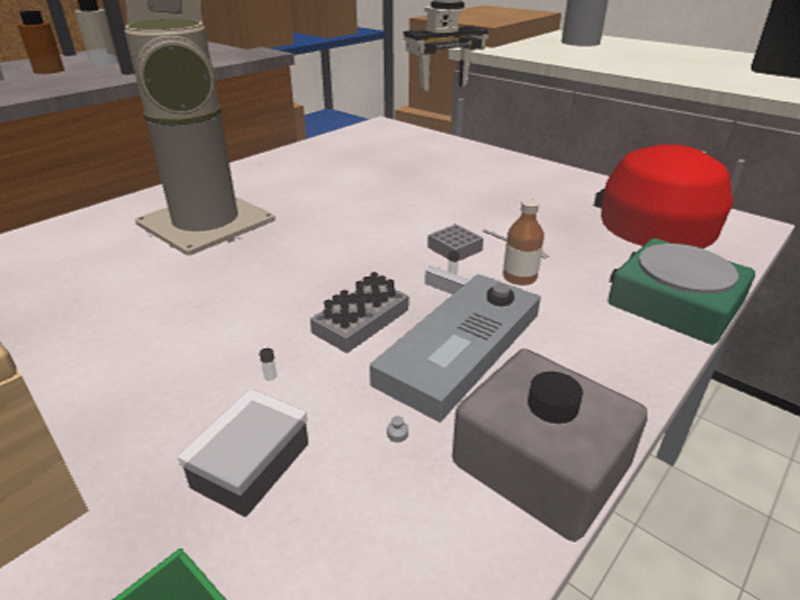

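View pics/b2.png

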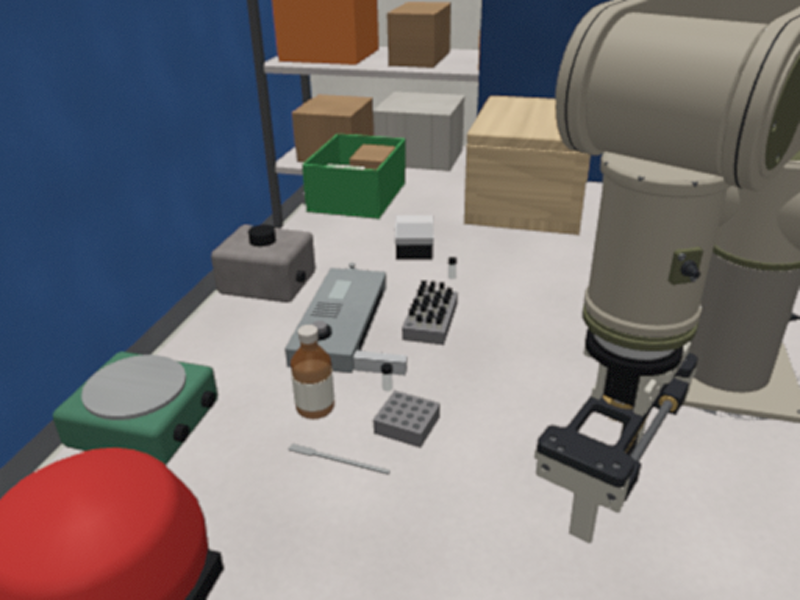

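The scene view shows the reader (top corners near (371,370), (440,410), (540,294), (480,276)), the stop arm at its far-left end, and the rack (top corners near (312,318), (347,334), (409,293)). The side view shows the same things from behind the stop arm, with vial_b beyond the rack's free end.

```bash
python3 - <<'E'
from h import *
s=512/800
def P(n,l,z):
    for k,(u,v) in l.items(): print(n,k,ray(n,u*s,v*s,z).round(0))
P('scene',{'r_freefront':(371,370),'r_freeback':(440,400),'r_stopback':(540,294),'r_stopfront':(480,276)},42)
P('side',{'r_stopback':(289,347),'r_stopfront':(352,352),'r_freefront':(386,270),'r_freeback':(328,268)},42)
P('scene',{'k1':(312,318),'k2':(347,334),'k3':(409,293)},30)
P('side',{'k3':(404,332),'k4':(446,333),'k2':(419,287),'k1':(457,290)},30)
P('scene',{'vialb':(269,379),'bottle':(522,278),'weight':(398,435),'viala':(453,272)},0)
P('scene',{'btn':(500,290)},50)
print(manip.camera_info('wrist'))
E
```

```text
scene r_freefront [ 646. -145.   42.]
scene r_freeback [ 751. -128.   42.]
scene r_stopback [723. 173.  42.]
scene r_stopfront [618. 154.  42.]
side r_stopback [717. 168.  42.]
side r_stopfront [607. 155.  42.]
side r_freefront [ 633. -139.   42.]
side r_freeback [ 753. -119.   42.]
scene k1 [ 482. -108.   30.]
scene k2 [ 553. -101.   30.]
scene k3 [549.  47.  30.]
side k3 [542.  57.  30.]
side k4 [469.  42.  30.]
side k2 [ 556. -107.   30.]
side k1 [ 480. -114.   30.]
scene vialb [ 516. -222.    0.]
scene bottle [643. 258.   0.]
scene weight [ 725. -178.    0.]
scene viala [535. 191.   0.]
scene btn [674. 129.  50.]
{'camera_matrix': array([[282.36317168,   0.        , 259.22058896],
       [  0.        , 282.36317168, 190.90019615],
       [  0.        ,   0.        ,   1.        ]]), 'tool_from_camera': array([[ 2.03479085e-04, -9.67276332e-01, -2.53725157e-01,
         6.94945948e+01],
       [ 9.99999786e-01,  3.54703094e-04, -5.50268126e-04,
        -3.28560187e-01],
       [ 6.22258433e-04, -2.53724991e-01,  9.67276197e-01,
        -1.66819216e+02],
       [ 0.00000000e+00,  0.00000000e+00,  0.00000000e+00,
         1.00000000e+00]])}
```

```bash
python3 -m jog '[[0,0,-0.1,0,0,-0.0362,1],[0,0,-0.1,0,0,-0.0362,1],[0,0,-0.1,0,0,-0.0362,1],[0,0,-0.1,0,0,-0.0362,1],[-0.14,-0.325,0,0,0,0,1],[-0.14,-0.325,0,0,0,0,1],[-0.14,-0.325,0,0,0,0,1],[-0.14,-0.325,0,0,0,0,1],[-0.14,-0.325,0,0,0,0,1],[-0.14,-0.325,0,0,0,0,1],[-0.14,-0.325,0,0,0,0,1],[-0.14,-0.325,0,0,0,0,1],[-0.14,-0.325,0,0,0,0,0.8],[-0.14,-0.325,0,0,0,0,0.8],[-0.14,-0.325,0,0,0,0,0.8],[-0.14,-0.325,0,0,0,0,0.8],[-0.14,-0.325,0,0,0,0,0.8],[-0.14,-0.325,0,0,0,0,0.8],[-0.14,-0.325,0,0,0,0,0.8],[0,0,0,0,0,0,0.8]]'
cat >> h.py <<'E'
from scipy.spatial.transform import Rotation as Ro
def wcam(s):
    T=np.eye(4);T[:3,:3]=Ro.from_euler('xyz',s['eef_rot']).as_matrix();T[:3,3]=s['position']
    c=manip.camera_info('wrist');return T@np.array(c['tool_from_camera']),np.array(c['camera_matrix'])
def wray(T,K,u,v,z):
    d=T[:3,:3]@np.linalg.solve(K,[u,v,1]);o=T[:3,3];return o+d*(z-o[2])/d[2]
def wproj(T,K,X):
    p=(np.array(X,float)-T[:3,3])@T[:3,:3];p=p@K.T;return p[:,:2]/p[:,2:]
E
python3 - <<'E'
from h import *
import pickle
s=manip.read_state();print(s['position'],s['eef_rot'],s['ft_force'])
a=snap('wrist','c.png');pickle.dump(s,open('c.pkl','wb'))
cv2.imwrite('pics/c2.png',cv2.resize(a,(800,600),interpolation=cv2.INTER_CUBIC))
E
```

```text
time: 2.1
position: [518.7, -1.6, 265.6]
eef_rot: [-3.14, -0.001, -3.052]
ft_force: [-0.6, 0.4, -0.5]
gripper_width: 74.5
grip_force: 0.0
[518.66937582  -1.63086678 265.64729643] [-3.14028007e+00 -1.25939844e-03 -3.05203298e+00] [-0.61695445  0.35960883 -0.48017829]
```

View pics/c2.png

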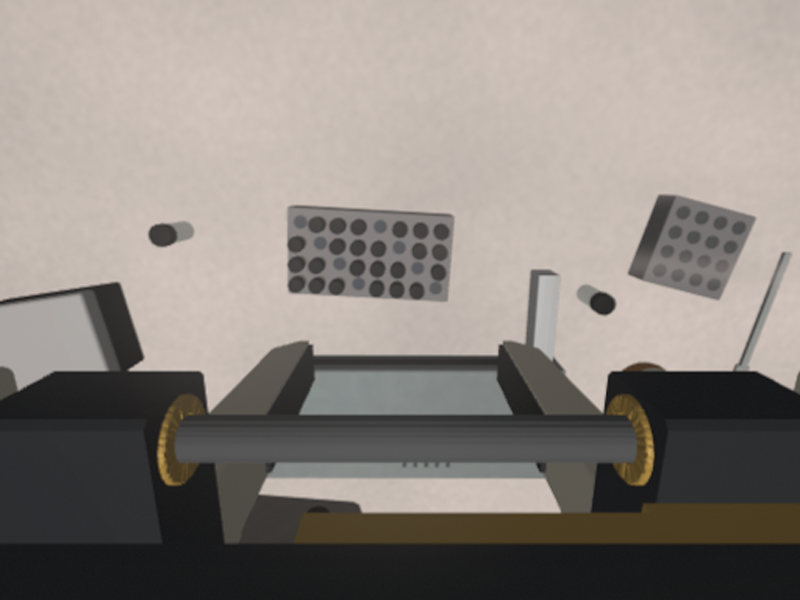

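The wrist view shows the rack top's corners at (289,210), (453,216), (447,301) and (289,293), the reader's front edge almost horizontal at rows 357–371, and the stop arm at about (531–558, 270).

```bash
python3 - <<'E'
from h import *
import pickle
from scipy.optimize import least_squares
s=512/800
T,K=wcam(pickle.load(open('c.pkl','rb')))
pr={'scene':lambda X:proj('scene',X),'side':lambda X:proj('side',X),'wrist':lambda X:wproj(T,K,X)}
def W(p,X):
    c,n=np.cos(p[2]),np.sin(p[2]);X=np.array(X,float);return np.c_[p[0]+c*X[:,0]-n*X[:,1],p[1]+n*X[:,0]+c*X[:,1],X[:,2]]
def fit(obs,x0,nm):
    def f(p):
        return np.concatenate([((pr[c](W(p,[X]))[0]-np.array(u)*s)*m).ravel() for c,X,u,m in obs])
    r=least_squares(f,x0,loss='soft_l1',x_scale=[1,1,.01]);print(nm,r.x.round(3));print(r.fun.reshape(-1,2).round(1).tolist());return r.x
b=np.array([1,1])
R=fit([('scene',(-60,-150,42),(371,370),b),('scene',(-60,150,42),(480,276),b),('scene',(60,150,42),(540,294),b),
('side',(60,150,42),(289,347),b),('side',(-60,150,42),(352,352),b),('side',(-60,-150,42),(386,270),b),('side',(60,-150,42),(328,268),b),
('wrist',(-150,120,0),(531,270),b),('wrist',(-150,120,30),(540,275),b),('wrist',(-150,140,30),(558,275),b),('wrist',(-60,-55,42),(315,371),np.array([0,1])),('wrist',(-60,55,42),(498,371),np.array([0,1]))],[686,12,.094],'reader')
k=fit([('scene',(-40,-75,30),(312,318),b),('scene',(40,-75,30),(347,334),b),('scene',(40,75,30),(409,293),b),
('side',(40,75,30),(404,332),b),('side',(-40,75,30),(446,333),b),('side',(40,-75,30),(419,287),b),
('wrist',(-40,-75,30),(289,210),b),('wrist',(-40,75,30),(453,216),b),('wrist',(40,75,30),(447,301),b),('wrist',(40,-75,30),(289,293),b)],[512,-31,.05],'rack')
c,n=np.cos(R[2]),np.sin(R[2]);d=k[:2]-R[:2]
print('rack in reader',c*d[0]+n*d[1],-n*d[0]+c*d[1],k[2]-R[2])
print('btn',W(R,[(10,100,50)]),'dock',W(R,[(-100,45,0)]))
E
```

```text
reader [6.81706e+02 1.70810e+01 9.80000e-02]
[[-0.9, -3.5], [-1.8, -2.3], [1.1, 0.6], [-4.1, 0.3], [-0.8, 1.1], [-1.0, -0.0], [-0.1, -1.2], [-0.9, -0.6], [-1.0, 0.1], [1.2, -0.0], [0.0, 0.2], [-0.0, -0.3]]
rack [ 5.16282e+02 -3.49110e+01  4.50000e-02]
[[-1.6, 0.2], [-0.2, 2.7], [-0.2, 1.3], [-2.1, -3.4], [-1.2, -0.9], [-1.1, -0.3], [-0.8, -1.7], [1.3, -0.7], [1.2, -0.1], [0.5, 0.6]]
rack in reader -169.71119297769363 -35.58636673256507 -0.052466999307938855
btn [[681.8916974  117.57951746  50.        ]] dock [[577.78932769  52.09901181   0.        ]]
```

```bash
python3 -m jog '[[0.328,-0.14,0,0,0,-0.0025,0.8],[0.328,-0.14,0,0,0,0,0.8],[0,0,0.38,0,0,0,0.8],[0,0,0.38,0,0,0,0.8],[0,0,0.38,0,0,0,0.8],[0,0,0.38,0,0,0,0.8],[0,0,0.38,0,0,0,0.8],[0,0,0.22,0,0,0,0.8],[0,0,0,0,0,0,0.8]]'
```

```text
time: 3.05
position: [438.0, -36.7, 7.9]
eef_rot: [3.139, -0.008, -3.039]
ft_force: [-0.1, 1.3, -0.5]
gripper_width: 74.1
grip_force: 0.0
```

```bash
python3 -m jog '[[-0.083,0,0,0,0,0,0.8],[-0.06,0,0,0,0,0,0.8],[-0.06,0,0,0,0,0,0.8],[-0.06,0,0,0,0,0,0.8],[-0.06,0,0,0,0,0,0.8],[-0.06,0,0,0,0,0,0.8],[-0.06,0,0,0,0,0,0.8],[-0.06,0,0,0,0,0,0.8],[-0.06,0,0,0,0,0,0.8],[-0.06,0,0,0,0,0,0.8],[-0.06,0,0,0,0,0,0.8],[-0.05,0,0,0,0,0,0.8]]'
python3 - <<'E'
from h import *
import pickle
s=manip.read_state();a=snap('wrist','d.png');pickle.dump(s,open('d.pkl','wb'))
b=snap('scene','d_s.png')
cv2.imwrite('pics/d2.png',np.hstack([cv2.resize(a,(400,300)),cv2.resize(b[130:300,180:380],(400,300),interpolation=cv2.INTER_CUBIC)]))
E
```

```text
time: 4.25
position: [530.7, -29.5, 12.2]
eef_rot: [-3.142, -0.0, -3.04]
ft_force: [-2.3, -0.2, 2.4]
gripper_width: 74.4
grip_force: 1.2
```

View pics/d2.png

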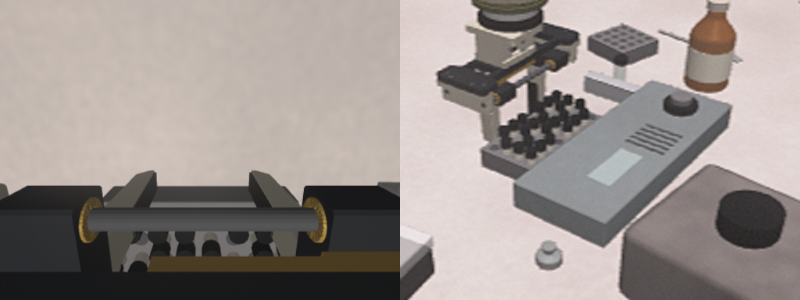

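The rack has been pushed parallel, close to the reader's face (right crop), with the fingers on its long side. Now I creep until the contact force rises.

```bash
python3 -m jog '[[-0.025,0,0,0,0,0,0.8],[-0.025,0,0,0,0,0,0.8]]'; python3 -m jog '[[-0.017,0,0,0,0,0,0.8],[0,0,0,0,0,0,0.8]]';python3 -m jog '[[-0.017,0,0,0,0,0,0.8],[0,0,0,0,0,0,0.8]]'
```

```text
time: 4.55
position: [533.7, -29.0, 11.7]
eef_rot: [3.141, -0.005, -3.04]
ft_force: [-20.8, -0.0, 14.1]
gripper_width: 74.3
grip_force: 10.2
time: 4.75
position: [533.7, -28.8, 11.2]
eef_rot: [3.141, -0.009, -3.041]
ft_force: [-20.1, -0.7, 13.7]
gripper_width: 74.4
grip_force: 10.1
time: 4.95
position: [533.8, -28.7, 10.7]
eef_rot: [3.14, -0.013, -3.041]
ft_force: [-28.2, -1.1, 20.0]
gripper_width: 74.5
grip_force: 14.3
```

```bash
python3 -m jog '[[0.1,0,0,0,0,0,0.8],[0.15,0,0,0,0,0,0.8],[0,0,-0.4,0,0,0,0.3],[0,0,-0.4,0,0,0,0.3],[-0.204,-0.297,0,0,0,0,0.3],[-0.204,-0.297,0,0,0,0,0.3],[-0.204,-0.297,0,0,0,0,0.3],[0,0,0,0,0,0.04545,0.3],[0,0,0,0,0,0.04545,0.3],[0,0,0,0,0,0.04545,0.3],[0,0,0,0,0,0.04545,0.3],[0,0,0,0,0,0.04545,0.3],[0,0,0,0,0,0.04545,0.3],[0,0,0,0,0,0.04545,0.3],[0,0,0,0,0,0.04545,0.3],[0,0,0,0,0,0.04545,0.3],[0,0,0,0,0,0.04545,0.3],[0,0,0,0,0,0.04545,0.3],[0,0,0,0,0,0,0.3]]'
python3 - <<'E'
from h import *
import pickle
s=manip.read_state();a=snap('wrist','e.png');pickle.dump(s,open('e.pkl','wb'))
b=snap('scene','e_s.png');c=snap('side','e_d.png')
g=lambda x:cv2.resize(x,(400,300),interpolation=cv2.INTER_CUBIC)
cv2.imwrite('pics/e2.png',np.vstack([np.hstack([g(a),g(b[130:300,180:380])]),np.hstack([g(c[130:280,150:350]),g(c)])]))
E
```

```text
time: 6.85
position: [594.4, -130.5, 108.3]
eef_rot: [3.141, 0.0, 1.671]
ft_force: [0.3, 1.2, 1.2]
gripper_width: 27.5
grip_force: 0.0
```

View pics/e2.png

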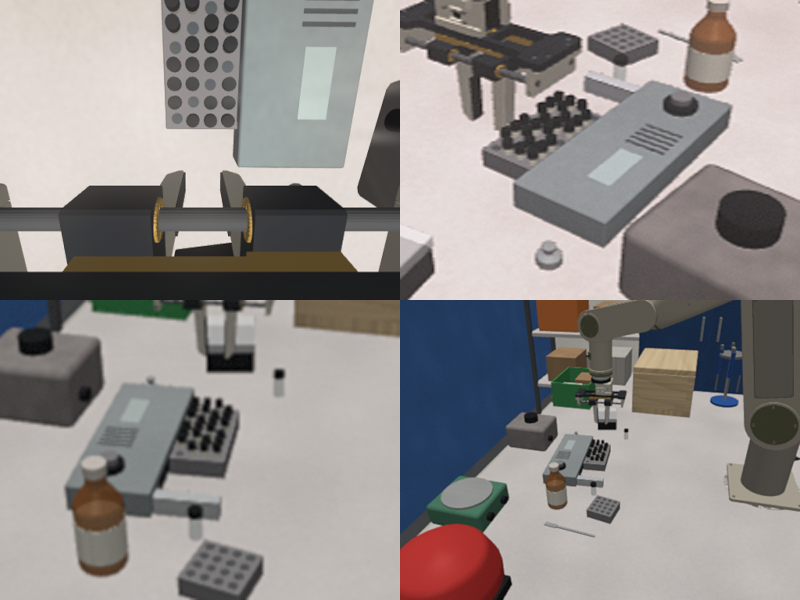

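The views show the rack flush along the reader's face. In the wrist view its free end lies at row 128, columns 166–238, and the closed fingers are centred on it at about column 203.

```bash
python3 - <<'E'
from h import *
import pickle
s=pickle.load(open('e.pkl','rb'));T,K=wcam(s)
for u,v,z in [(166,127,30),(238,128.5,30),(203,128,30),(240,129,42),(235,162,42)]: print(u,v,wray(T,K,u*1.28,v*1.28,z).round(1))
E
```

```text
166 127 [ 551. -104.   30.]
238 128.5 [631.4 -97.6  30. ]
203 128 [ 592.3 -101.    30. ]
240 129 [631.4 -96.2  42. ]
235 162 [ 631.2 -133.4   42. ]
```

```bash
python3 -m jog '[[0,-0.025,0.267,0,0,0,0.3],[0,0,0.267,0,0,0,0.3],[0,0,0.25,0,0,0,0.3],[0,0,0,0,0,0,0.3],[0.1,0,0,0,0,0,0.3],[0.058,0,0,0,0,0,0.3],[0.058,0,0,0,0,0,0.3],[0.058,0,0,0,0,0,0.3],[0.058,0,0,0,0,0,0.3],[0.058,0,0,0,0,0,0.3],[0.058,0,0,0,0,0,0.3],[0.058,0,0,0,0,0,0.3],[0.058,0,0,0,0,0,0.3],[0.058,0,0,0,0,0,0.3],[0.058,0,0,0,0,0,0.3]]'
```

```text
time: 8.5
position: [582.8, -49.0, 14.1]
eef_rot: [-3.141, -0.0, 1.673]
ft_force: [0.6, -2.2, 1.4]
gripper_width: 27.6
grip_force: 1.1
```

```bash
python3 -m jog '[[0.042,0,0,0,0,0,0.3],[0.035,0,0,0,0,0,0.3],[0.025,0,0,0,0,0,0.3]]'; python3 -m jog '[[0.017,0,0,0,0,0,0.3],[0,0,0,0,0,0,0.3]]';python3 -m jog '[[0.017,0,0,0,0,0,0.3],[0,0,0,0,0,0,0.3]]';
```

```text
time: 8.8
position: [581.5, -37.0, 14.0]
eef_rot: [-3.141, -0.0, 1.673]
ft_force: [-0.1, -2.1, 1.2]
gripper_width: 28.0
grip_force: 0.9
time: 9.0
position: [581.2, -34.9, 14.0]
eef_rot: [-3.141, -0.001, 1.673]
ft_force: [0.5, -0.5, 0.3]
gripper_width: 28.2
grip_force: 0.0
time: 9.2
position: [581.0, -33.1, 14.0]
eef_rot: [-3.141, -0.0, 1.673]
ft_force: [-0.3, 0.8, 0.0]
gripper_width: 27.7
grip_force: 0.0
```

```bash
for i in 1; do python3 -m jog '[[0.017,0,0,0,0,0,0.3],[0,0,0,0,0,0,0.3]]'; done; python3 -m jog '[[0.017,0,0,0,0,0,0.3]]'; python3 -m jog '[[0.017,0,0,0,0,0,0.3]]'
```

```text
time: 9.4
position: [580.8, -33.0, 14.0]
eef_rot: [-3.141, 0.002, 1.673]
ft_force: [-0.9, -8.3, -0.1]
gripper_width: 27.5
grip_force: 4.1
time: 9.5
position: [580.7, -32.8, 14.2]
eef_rot: [-3.141, 0.005, 1.672]
ft_force: [-1.2, -23.1, -0.0]
gripper_width: 28.1
grip_force: 11.3
time: 9.6
position: [580.5, -32.6, 14.3]
eef_rot: [-3.14, 0.008, 1.672]
ft_force: [-3.0, -31.3, 1.8]
gripper_width: 28.0
grip_force: 15.6
```

```bash
python3 -m jog '[[-0.12,0,0,0,0,0,0.3],[0,0,-0.35,0,0,0,0],[0,0,-0.35,0,0,0,0],[0,0,-0.35,0,0,0,0],[0,0,-0.35,0,0,0,0],[0,0,0,0,0,0,0]]'
python3 - <<'E'
from h import *
import pickle
s=manip.read_state();a=snap('wrist','f.png');pickle.dump(s,open('f.pkl','wb'))
cv2.imwrite('pics/f2.png',cv2.resize(a[:240,120:440],(800,600),interpolation=cv2.INTER_CUBIC))
E
```

```text
time: 10.2
position: [586.1, -42.1, 190.2]
eef_rot: [3.13, 0.002, 1.673]
ft_force: [0.6, -0.4, 1.0]
gripper_width: 0.6
grip_force: 0.0
```

View pics/f2.png

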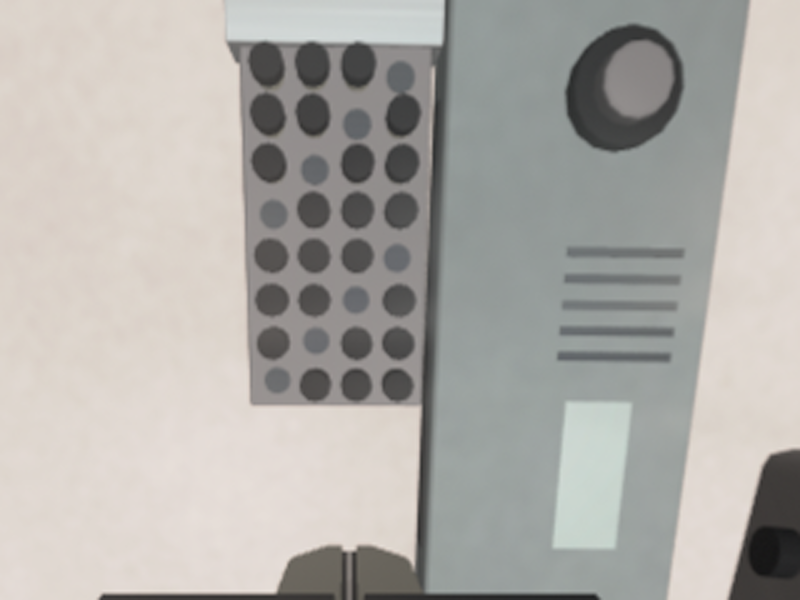

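The rack's end is against the stop arm, with its free end near row 404. A thin light wedge at (434, 80–170) suggests a gap of about 1 mm to the reader at the stop end, so I'll seat it gently from the side. The button top is near (640,78).

```bash
python3 - <<'E'
from h import *
import pickle
s=pickle.load(open('f.pkl','rb'));T,K=wcam(s)
for u,v,z in [(640,78,50),(640,78,54),(625,88,42),(442,80,42),(424,400,42),(432,60,30),(421,404,30),(251,404,30)]: print(u,v,z,wray(T,K,u/2.5+120,v/2.5,z).round(1))
E
python3 -m jog '[[0.291,-0.218,0,0,0,0,0],[0.291,-0.218,0,0,0,0,0],[0.291,-0.218,0,0,0,0,0],[0,0,0.371,0,0,0,0],[0,0,0.371,0,0,0,0],[0,0,0.371,0,0,0,0],[0,0,0.36,0,0,0,0],[0,0,0,0,0,0,0]]'
```

```text
640 78 50 [686.9 119.5  50. ]
640 78 54 [685.4 118.3  54. ]
625 88 42 [684.4 117.6  42. ]
442 80 42 [610.3 112.7  42. ]
424 400 42 [619.9 -16.4  42. ]
432 60 30 [606.4 122.9  30. ]
421 404 30 [620.4 -20.   30. ]
251 404 30 [541.5 -28.   30. ]
time: 11.05
position: [492.7, 54.7, 2.5]
eef_rot: [-3.14, -0.001, 1.673]
ft_force: [0.1, -0.9, 0.4]
gripper_width: 0.7
grip_force: 0.0
```

```bash
python3 -m jog '[[0,0,-0.08,0,0,0,0],[0,0.05,0,0,0,0,0],[0,0.05,0,0,0,0,0],[0,0.03,0,0,0,0,0],[0,0.03,0,0,0,0,0]]'; python3 -m jog '[[0,0.02,0,0,0,0,0],[0,0.02,0,0,0,0,0]]'; python3 -m jog '[[0,0.017,0,0,0,0,0]]'
```

```text
time: 11.55
position: [512.8, 56.6, 15.0]
eef_rot: [3.142, -0.0, 1.673]
ft_force: [-0.8, 0.3, -0.1]
gripper_width: 0.7
grip_force: 0.0
time: 11.75
position: [517.3, 57.1, 14.9]
eef_rot: [-3.141, -0.0, 1.673]
ft_force: [-2.2, -0.2, 0.8]
gripper_width: 0.9
grip_force: 0.7
time: 11.85
position: [518.9, 57.3, 14.8]
eef_rot: [-3.14, -0.0, 1.673]
ft_force: [-2.2, -0.3, 0.9]
gripper_width: 0.3
grip_force: 1.3
```

Contact, with the rack sliding at about 2 N. I'll creep on until it seats.

```bash
python3 -m jog '[[0,0.017,0,0,0,0,0]]'; python3 -m jog '[[0,0.017,0,0,0,0,0]]';python3 -m jog '[[0,0.012,0,0,0,0,0]]'
```

```text
time: 11.95
position: [520.9, 57.5, 14.8]
eef_rot: [-3.14, -0.0, 1.673]
ft_force: [-7.1, -0.0, 2.5]
gripper_width: 0.7
grip_force: 4.3
time: 12.05
position: [520.9, 57.6, 14.5]
eef_rot: [-3.136, -0.0, 1.673]
ft_force: [-18.9, -1.7, 12.9]
gripper_width: 0.3
grip_force: 9.7
time: 12.15
position: [521.0, 57.7, 14.4]
eef_rot: [-3.133, -0.0, 1.673]
ft_force: [-24.4, -2.2, 21.6]
gripper_width: 0.7
grip_force: 13.3
```

```bash
python3 -m jog '[[0,-0.08,0,0,0,0,0],[0,-0.12,0,0,0,0,0],[0,0,-0.4,0,0,0,0],[0,0,-0.4,0,0,0,0],[0,0,-0.4,0,0,0,0],[0,0,-0.3,0,0,0,0],[-0.188,0.313,0,0,0,0,0],[-0.188,0.313,0,0,0,0,0],[-0.188,0.313,0,0,0,0,0],[0,0,0,0,0,0,0],[0,0,0,0,0,0,0]]'
python3 - <<'E'
from h import *
import pickle
s=manip.read_state();a=snap('wrist','g.png');pickle.dump(s,open('g.pkl','wb'))
cv2.imwrite('pics/g2.png',cv2.resize(a[:240,120:440],(800,600),interpolation=cv2.INTER_CUBIC))
E
```

```text
time: 13.25
position: [619.9, -0.9, 193.6]
eef_rot: [-3.14, -0.001, 1.672]
ft_force: [-0.0, 1.2, -0.2]
gripper_width: 0.2
grip_force: 0.0
```

View pics/g2.png

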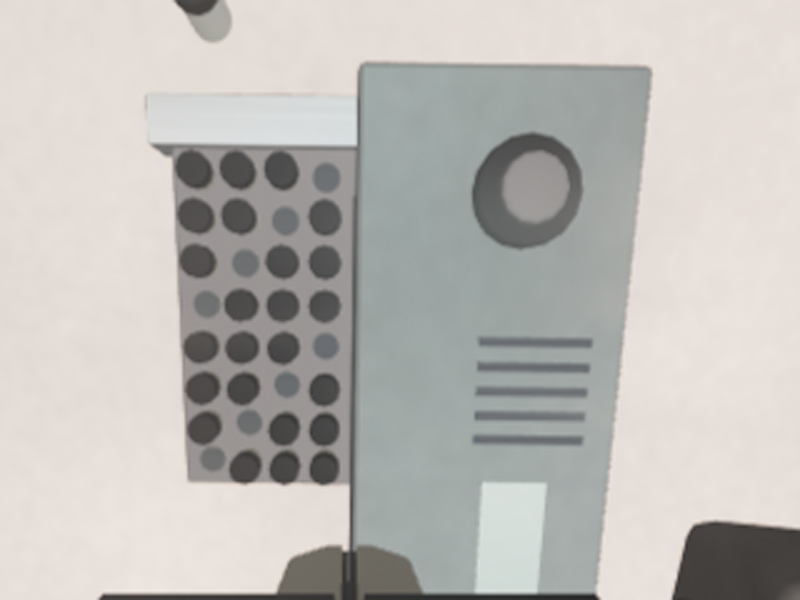

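The rack now sits flush: its right edge meets the reader along (357,150)–(350,482) and its end meets the stop arm at row 148. The button top is at (535,187).

```bash
python3 - <<'E'
from h import *
import pickle
s=pickle.load(open('g.pkl','rb'));T,K=wcam(s)
w=lambda u,v,z:wray(T,K,u/2.5+120,v/2.5,z)[:2]
L=[w(360,65,42),w(355,560,42)];E=[w(360,65,42),w(651,68,42)];Rk=[w(173,150,30),w(188,482,30)];St=[w(152,148,30),w(357,146,30)];En=[w(188,482,30),w(350,482,30)]
for n,a in zip('face stopend rackleft stoparm rackend'.split(),(L,E,Rk,St,En)): print(n,a[0].round(1),a[1].round(1),np.linalg.norm(a[0]-a[1]).round(1))
d=L[0]-L[1];yaw=np.arctan2(-d[0],d[1]);print('yaw',yaw); c,q=np.cos(yaw),np.sin(yaw)
F=lambda p:(np.array([c*(p-L[0])[0]+q*(p-L[0])[1]-60,-q*(p-L[0])[0]+c*(p-L[0])[1]+150])).round(1)
print('rackleft(-140)',[F(p) for p in Rk],'end(-30)',[F(p) for p in En],'stop(120)',[F(p) for p in St])
for z in(48,54):
  b=w(535,187,z);print('btn',b.round(1),F(b),(b-s['position'][:2]).round(1))
E
```

```text
face [608.8 157.1] [628.9 -55.5] 213.5
stopend [608.8 157.1] [726.  167.9] 117.8
rackleft [531.8 119.6] [544.7 -28.2] 148.4
stoparm [522.7 119.5] [610.6 129.2] 88.4
rackend [544.7 -28.2] [622.9 -20.3] 78.5
yaw 0.09434201678654688
rackleft(-140) [array([-140.2,  119.9]), array([-141.2,  -28.5])] end(-30) [array([-141.2,  -28.5]), array([-62.7, -27.9])] stop(120) [array([-149.2,  120.7]), array([-60.8, 122. ])]
btn [685.5 117.8] [ 12.7 103.6] [ 65.6 118.7]
btn [684.1 116.8] [ 11.2 102.8] [ 64.2 117.7]
```

```bash
python3 -m jog '[[0.309,0.211,0,0,0,0,0],[0.309,0.211,0,0,0,0,0],[0.309,0.211,0,0,0,0,0],[0,0,0.32,0,0,0,0],[0,0,0.32,0,0,0,0],[0,0,0.3,0,0,0,0],[0,0,0,0,0,0,0]]'; python3 -m jog '[[0,0,0.06,0,0,0,0],[0,0,0.06,0,0,0,0],[0,0,0,0,0,0,0]]'
```

```text
time: 14.0
position: [678.8, 118.5, 76.3]
eef_rot: [-3.132, -0.0, 1.674]
ft_force: [-1.1, 0.2, -0.1]
gripper_width: 0.5
grip_force: 0.0
time: 14.3
position: [684.8, 118.0, 69.4]
eef_rot: [3.139, 0.0, 1.673]
ft_force: [-0.6, 0.1, -0.3]
gripper_width: 0.4
grip_force: 0.0
```

```bash
python3 -m jog '[[0,0,0.04,0,0,0,0],[0,0,0.04,0,0,0,0],[0,0,0,0,0,0,0]]'; python3 -m jog '[[0,0,0.025,0,0,0,0],[0,0,0,0,0,0,0]]'; python3 -m jog '[[0,0,0.025,0,0,0,0],[0,0,0,0,0,0,0]]'
```

```text
time: 14.6
position: [685.1, 118.0, 58.8]
eef_rot: [3.139, -0.0, 1.673]
ft_force: [2.1, -0.0, 5.6]
gripper_width: 0.4
grip_force: 2.2
time: 14.8
position: [685.2, 118.0, 58.2]
eef_rot: [3.139, 0.0, 1.673]
ft_force: [-4.5, -2.2, 15.1]
gripper_width: 0.5
grip_force: 7.6
time: 15.0
position: [685.4, 118.0, 57.9]
eef_rot: [3.139, 0.0, 1.673]
ft_force: [-14.7, -1.6, 30.7]
gripper_width: 0.5
grip_force: 15.6
```

```bash
python3 - <<'E'
from h import *
b=snap('scene','h_s.png');c=snap('side','h_d.png')
g=lambda x:cv2.resize(x,(400,400),interpolation=cv2.INTER_CUBIC)
a=cv2.imread('pics/a.png')
cv2.imwrite('pics/h2.png',np.hstack([g(b[150:220,285:355]),g(a[150:220,285:355])]))
E
```

```text
(no output)
```

View pics/h2.png

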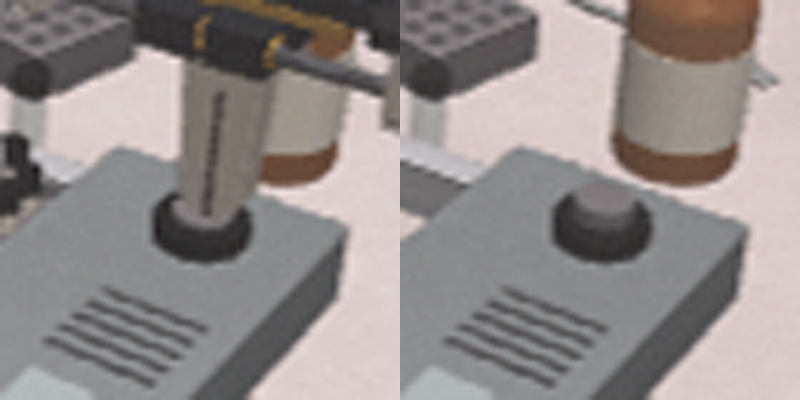

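The fingertips are on the button, which looks lower than in the start picture (right), but they sit slightly to its +x side. I'll release and press again 5 mm nearer its centre, reading the travel from contact to hard stop.

```bash
python3 -m jog '[[0,0,-0.1,0,0,0,0],[0,0,-0.1,0,0,0,0],[0,-0.04,0,0,0,0,0],[0,0,0,0,0,0,0],[0,0,0,0,0,0,0]]'; for i in 1; do python3 -m jog '[[0,0,0.05,0,0,0,0],[0,0,0,0,0,0,0]]'; python3 -m jog '[[0,0,0.02,0,0,0,0],[0,0,0,0,0,0,0]]'; python3 -m jog '[[0,0,0.02,0,0,0,0],[0,0,0,0,0,0,0]]'; python3 -m jog '[[0,0,0.02,0,0,0,0],[0,0,0,0,0,0,0]]'; done | grep -E 'posi|ft'
```

```text
time: 15.6
position: [678.3, 117.4, 74.9]
eef_rot: [-3.14, -0.0, 1.673]
ft_force: [-0.1, -0.4, 0.3]
gripper_width: 0.5
grip_force: 0.0
position: [678.2, 117.3, 68.1]
ft_force: [-0.3, 0.1, -0.5]
position: [678.9, 117.4, 67.0]
ft_force: [-0.4, 0.4, -0.3]
position: [679.2, 117.5, 65.0]
ft_force: [0.1, -0.3, 0.2]
position: [679.5, 117.5, 63.1]
ft_force: [0.3, 0.4, 1.1]
```

```bash
for i in 1; do python3 -m jog '[[0,0,0.017,0,0,0,0],[0,0,0,0,0,0,0]]'; python3 -m jog '[[0,0,0.017,0,0,0,0],[0,0,0,0,0,0,0]]'; python3 -m jog '[[0,0,0.017,0,0,0,0],[0,0,0,0,0,0,0]]'; python3 -m jog '[[0,0,0.017,0,0,0,0],[0,0,0,0,0,0,0]]'; done | grep -E 'posi|ft'
```

```text
position: [679.6, 117.5, 61.2]
ft_force: [-0.5, 0.4, 3.3]
position: [679.6, 117.5, 59.1]
ft_force: [-0.7, -0.3, 4.1]
position: [679.7, 117.5, 58.2]
ft_force: [-3.7, -1.4, 10.8]
position: [679.8, 117.5, 58.0]
ft_force: [-10.1, -2.0, 23.0]
```

The force ramped as a spring from z≈64 to a hard stop at 58, which is the full 6 mm of travel. Now I let go and retract.

```bash
python3 -m jog '[[0,0,-0.15,0,0,0,0],[0,0,-0.3,0,0,0,0],[0,0,-0.3,0,0,0,0],[0,0,-0.3,0,0,0,0],[-0.3,-0.21,0,0,0,0,0],[-0.3,-0.21,0,0,0,0,0],[-0.3,-0.21,0,0,0,0,0],[0,0,0,0,0,0,0],[0,0,0,0,0,0,0],[0,0,0,0,0,0,0]]'
python3 - <<'E'
from h import *
a=snap('wrist','i.png');b=snap('scene','i_s.png')
g=lambda x:cv2.resize(x,(400,300),interpolation=cv2.INTER_CUBIC)
cv2.imwrite('pics/i2.png',np.hstack([g(a[:240,120:440]),g(b)]))
E
```

```text
time: 18.2
position: [615.4, 3.0, 180.9]
eef_rot: [3.141, -0.0, 1.673]
ft_force: [0.7, 0.4, 0.1]
gripper_width: 0.2
grip_force: 0.0
```

View pics/i2.png

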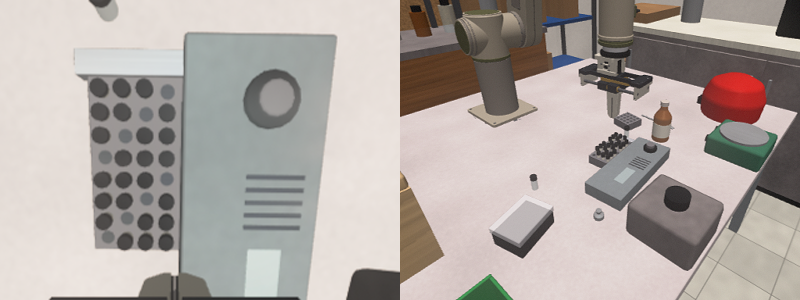

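The rack is still docked, the button is back up, the bystanders are where they started and the arm touches nothing.

```bash
python3 -c "
from workcell import manip
print(manip.close_job())"
```

```text
the job is handed in; nothing more can be done
None
```

The rack is docked against the reader's face and stop arm, the start button was pressed its full 6 mm and let go, nothing else on the bench looks moved in the last pictures, and the job was handed in at about 18 s (no verdict was returned).

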